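# Seat the guide post that stands proud

### The job

Three square steel tube posts stand in the white base on the packing table, and one of them was dropped in twisted, so it sits on top of its square socket and stands higher than the other two. Without lifting it out, turn that post bit by bit while pressing it down, not ramming it, until it drops fully home in its socket like the others; then let go, leaving the other two posts as they are.

Things in the scene. Friction and masses are not known exactly. Their poses are not given: they have to be found in the camera images.
- post_high: The post standing proud: square steel tube 46 mm wide, 110 mm tall, open below, capped on top, about 0.45 kg. Origin: centre of underside; x, y square to its sides. Starts upright, loose round its socket's pin, twisted 30 to 60 deg, underside resting 26 mm above the table; home: 6 mm, a 20 mm drop. Drops once within about 10 deg of the socket's sides (any quarter turn fits); turns with light friction.
- post_b: A second post, the same square steel tube (46 mm wide, 110 mm tall, origin at the centre of its underside). Already fully home in its socket, its top 116 mm above the table; not to be disturbed.
- post_c: A third post, like the second. Already fully home in its socket; not to be disturbed.
- base: Fixed white block, 110 (x) by 430 (y) by 26 mm high; origin: centre of its underside, at table height. Three square sockets, 53 mm wide, 20 mm deep, sides along its x and y, centres at y = -140, 0, 140 mm. In each a round pin, 36 mm across, its top 40 mm above the table, goes up into the tube (38 mm inside). Which post is where varies. Other articles keep 70 mm from the posts' axes and are under 126 mm tall.

How it is judged (in metres and radians):
At the end, for the whole second after the job is handed in: The post that stood proud is down in a socket of the base: its underside within 4 mm of the socket floor (less than 10 mm above the table), centred across the base within 10 mm, upright within about 4.5 degrees, at rest. The other two posts are within 10 mm of where they stood (z of post_high in the frame of base between 0.002 and 0.01 m and x of post_high in the frame of base between -0.01 and 0.01 m and y of post_high in the frame of base between -0.16 and 0.16 m and angle between post_high's own z axis and vertical below 0.08 rad and linear speed of post_high below 0.02 m/s and distance of each of post_b, post_c from where it was at the start of the episode below 0.01 m); the robot touches nothing.
It fails at once if one of the two posts that were already home is pulled up or shoved (more than 15 mm) (distance of any of post_b, post_c from where it was at the start of the episode above 0.015 m).
It fails at once if the proud post is lifted out, clear of its pin (underside over 42 mm above the table) (z of post_high in the frame of base above 0.042 m).
It fails at once if the proud post is rammed down on the base with over 70 N (contact force between post_high and base above 70 N).
It also fails if it takes over 32 s, if anything falls off the work surface, if the arm or the gripper's body presses on something with over 40 N, if the wrist force passes 120 N, or if a joint passes its speed limit or range.

### The arm

A 6-joint arm with a two-finger parallel gripper is mounted at the origin on the work surface. World frame = base frame: x ahead of the robot, y to its left, z up, the work surface at z = 0. Lengths are in mm, angles in rad, forces in N, time in s.
With the tool pointing down it reaches from about 325 to 775 mm from the base axis. Payload 5.5 kg.
Tool frame: the origin (TCP) lies midway between the tips of the shut fingers; the grasp point (between the pads) lies 19 mm behind it; z points along the fingers, x is the direction in which the jaws open and shut, and the axes are right-handed (so a half turn about z gives the same grasp; the last joint's range is limited). The gripper opens to 88 mm and grips with 3 to 60 N. Pads are 20 mm wide; open, the fingers measure 115 mm over their backs; the gripper's body (75 mm by 178 mm) begins 61 mm behind the grasp point.
Start: joints at [-1.192, 0.091, 1.231, -0, 1.82, -0.057], TCP at [253.283, -543.934, 184.431] pointing down, gripper open.
Joint ranges: [-2.87, 2.87], [-0.86, 2.18], [0.17, 2.46], [-1.51, 4.65], [0.06, 2.69], [-2.65, 2.65]. Speed limits (rad/s): [2.57, 2.57, 3.01, 3.14, 3.14, 3.14].

### API

Orientations are given as a 3x3 rotation matrix whose columns are the frame's x, y, z axes.
In Python, from cell import arm, cams, job gives the robot as it stands.
- The arm moves only by the tool apply_moves, never from a script. Its argument "deltas" is a list of rows, each a list of 5 numbers: the shift along the tool's x, y, z in cm, then the turn about the tool's z in degrees, then the closure, from 0 (fully open) to 1 (shut). In form: [[x, y, z, yaw, gripper], ...]. A call has 1 to 8 rows; each row is the pose to reach, as a shift and turn from the pose commanded when the call began, along the tool's axes at that moment; what a row does not reach only later rows make up. A row lasts 1/8 s, in which the tool goes at most 62.5 mm and 10.7 degrees, less where a joint would pass 70% of its speed; a pose out of reach is approached as far as the arm can. A call with a gripper value outside its range is refused whole. The fingers move at their own pace and stop on an object; "newtons" is the grip in N (left out, the last holds). Time passes only in rows, so rows that repeat a pose let the fingers close. It gives the time, the measured TCP pose, the force and the opening at its end, in the units of the state.
- arm.get_state(): the state, without advancing time (a new reading comes with each control period).
- cams.grab_frame(name): name is "scene" or "top"; returns the picture (480x640x3 uint8, blue, green, red); there is no depth.
- cams.camera_params(name): a dict with "fov_y" (degrees; the focal length in pixels is half the picture's height over the tangent of half this angle, whatever the lens; pixels are square), "cx", "cy" (the principal point, pixels), "view" (4x4, takes a point from world to camera coordinates). Camera axes: x right, y down, z forward; pixel columns grow to the right and rows downward; lengths in mm; the calibration is good to about 2 mm. A picture is of the moment at which its call begins. camera_params takes no time and is no camera call.
- job.sign_off(): hands the job in, once; it reports no verdict.
The state is a dict: "time": time; "q": joint angles; "joint_vel": joint speeds; "tau": joint torques, N m; "eef_pos": TCP position; "eef_rot": TCP orientation; "contact_force": force on the tool from outside, world axes, zero at the start; "ft_torque": the same for the moment, N m; "grip_width": opening from 0.0 (shut) to 1.0 (fully open).
Only numpy, scipy, OpenCV 4.12 (cv2) and the standard library are available. Lean on these libraries where they do the work, as an engineer would, in place of code of your own. Each camera call takes 0.05 s, during which the arm holds its last target. There are 200 camera calls.

## Working session

There is one attempt and no reset: what is moved stays moved. The work goes in short steps, Python scripts to look and compute and a tool call to move; the robot and the scene stay as the last step left them, time stands still between calls to the robot, and variables do not carry over. Pictures are saved under pics/ and viewed, about 8 in all and at most 12, crops included, and the job is handed in when it is done.

Besides the shell and the picture viewer there is one more tool, called after "Call:" as name(argument=value, ...), one argument or row to a line, values as JSON. apply_moves: Moves the arm, as the interface text tells. Its arguments: {"type":"object","properties":{"deltas":{"type":"array"},"newtons":{"type":"number"}},"required":["deltas"]}

```bash
mkdir -p pics; ls; python3 - <<'E'
from cell import arm,cams,job
import cv2,numpy as np
np.set_printoptions(precision=4,suppress=True)
for n in("scene","top"):
    cv2.imwrite(f"pics/{n}0.png",cams.grab_frame(n)); print(n,cams.camera_params(n))
s=arm.get_state();print(s)
E
```

```text
pics
scene {'fov_y': 49.82922303426375, 'cx': 312.69572494810285, 'cy': 245.61577720829538, 'view': array([[  -0.1606,    0.987 ,    0.0091,   51.6517],
       [   0.6751,    0.1165,   -0.7285, -326.3899],
       [  -0.72  ,   -0.1109,   -0.685 , 1256.369 ],
       [   0.    ,    0.    ,    0.    ,    1.    ]])}
top {'fov_y': 57.70547480549073, 'cx': 315.693543333933, 'cy': 236.89924708635516, 'view': array([[ -0.0058,  -0.9998,   0.021 ,  34.6913],
       [ -0.9987,   0.0047,  -0.0517, 551.5138],
       [  0.0516,  -0.0212,  -0.9984, 669.651 ],
       [  0.    ,   0.    ,   0.    ,   1.    ]])}
{'time': 0.1, 'q': array([-1.1917,  0.0918,  1.2318, -0.    ,  1.8198, -0.0567]), 'joint_vel': array([ 0.0012, -0.0009, -0.0037, -0.    , -0.0009,  0.0004]), 'tau': array([  0.0039, -44.7857, -40.757 ,   0.0702,   0.0284,  -0.0001]), 'eef_pos': array([ 253.162 , -543.5932,  183.437 ]), 'eef_rot': array([[ 0.4222, -0.9065, -0.0007],
       [-0.9065, -0.4222,  0.0016],
       [-0.0018, -0.0001, -1.    ]]), 'contact_force': array([-0.4324, -0.3632, -0.1809]), 'ft_torque': array([ 0.0048, -0.0344, -0.0123]), 'grip_width': 1.0010965348493768}
```

View pics/top0.png

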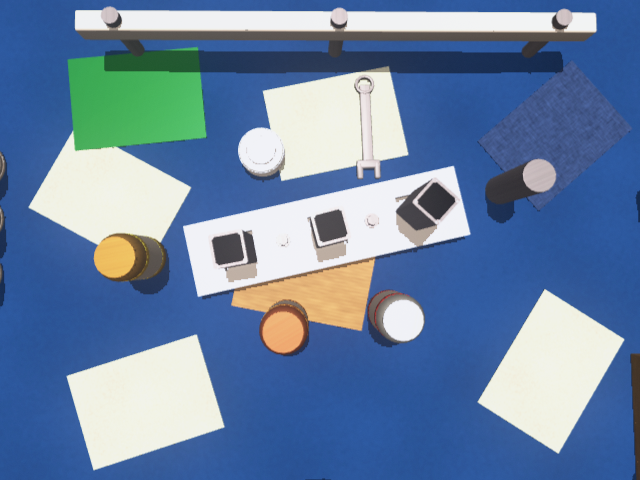

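View pics/scene0.png

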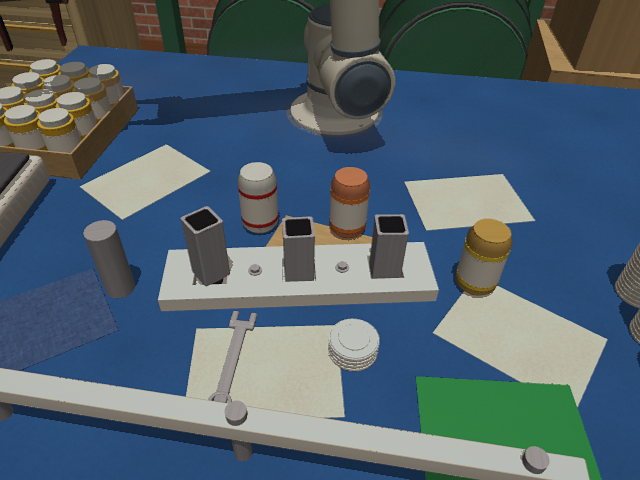

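The top view shows the base with three posts at about (229,249), (330,227) and (436,202). The right-hand one is twisted and high, and the scene view at (205,245) agrees. Next I measure the caps and the base.

```bash
cat > h.py <<'E'
import cv2,numpy as np
from cell import arm,cams,job
np.set_printoptions(precision=2,suppress=True)
def ray(n,uv,z):
    p=cams.camera_params(n);V=p["view"];f=240/np.tan(np.radians(p["fov_y"]/2))
    uv=np.atleast_2d(uv).astype(float)
    d=np.c_[(uv[:,0]-p["cx"])/f,(uv[:,1]-p["cy"])/f,np.ones(len(uv))]@V[:3,:3]
    o=-V[:3,:3].T@V[:3,3]
    return (o+d*((z-o[2])/d[:,2])[:,None])[:,:2]
def rect(pts):
    (c,s,a)=cv2.minAreaRect(pts.astype(np.float32)); return np.array(c),np.array(s),a
def caps(im,lo=40):
    m=(im.max(2)<lo).astype(np.uint8)
    cs,_=cv2.findContours(m,cv2.RETR_EXTERNAL,cv2.CHAIN_APPROX_NONE)
    return [c[:,0] for c in cs if cv2.contourArea(c)>250]
E
python3 - <<'E'
from h import *
im=cv2.imread("pics/top0.png")
for lo in(25,35,45):
  for c in caps(im,lo):
    u=c.mean(0)
    if 180<u[0]<480 and 150<u[1]<300:
        for z in(116,136): print(lo,u,z,*rect(ray("top",c,z)))
m=(im.min(2)>215).astype(np.uint8)
cs,_=cv2.findContours(m,cv2.RETR_EXTERNAL,cv2.CHAIN_APPROX_NONE)
for c in cs:
    if cv2.contourArea(c)>8000: print(c[:,0].mean(0),cv2.contourArea(c),*rect(ray("top",c[:,0],26)))
for uv in [(229,249),(330,227),(436,202)]: print(im[uv[1],uv[0]],[im[uv[1],uv[0]+d].tolist() for d in range(-26,27,4)])
v=np.hstack([cv2.resize(im[y-40:y+40,x-40:x+40],(400,400),interpolation=cv2.INTER_CUBIC) for x,y in [(330,227),(430,205)]])
cv2.imwrite("pics/c1.png",v)
E
```

```text
[144.78 401.56] 12942.5 [305.72 289.46] [143.5  201.43] 17.251436233520508
[551.03 370.98] 12103.0 [ 344.77 -328.01] [144.   201.71] 57.38666915893555
[347.06 225.16] 16628.0 [561.7   14.37] [109.33 429.26] 12.484991073608398
[106.92 191.62] 10178.5 [614.11 347.56] [201.29 143.58] 61.49305725097656
[331.47 124.07] 11229.0 [724.7   28.42] [143.04 257.76] 11.533185005187988
[76 71 74] [[247, 242, 241], [247, 242, 241], [232, 230, 237], [73, 67, 68], [73, 67, 69], [73, 68, 70], [73, 68, 71], [74, 70, 71], [75, 70, 73], [77, 72, 75], [229, 227, 234], [75, 70, 72], [75, 69, 72], [225, 214, 213]]
[81 76 79] [[247, 243, 242], [247, 242, 242], [79, 74, 77], [175, 172, 174], [81, 77, 81], [81, 77, 80], [81, 77, 80], [80, 76, 79], [79, 76, 79], [80, 76, 79], [79, 75, 78], [240, 237, 241], [247, 242, 241], [247, 243, 242]]
[58 53 52] [[79, 75, 77], [226, 223, 231], [106, 102, 108], [62, 56, 58], [60, 55, 56], [60, 55, 56], [58, 51, 51], [57, 50, 51], [57, 50, 51], [55, 48, 50], [54, 47, 49], [119, 115, 123], [235, 230, 232], [228, 199, 182]]
```

View pics/c1.png

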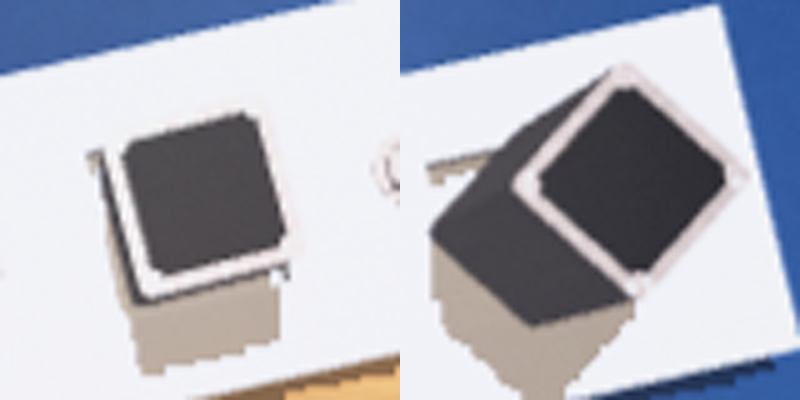

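```bash
python3 - <<'E'
from h import *
im=cv2.imread("pics/top0.png")
q=np.array([(434.4,178.6),(459,200),(438,223),(413.6,202)])
p=ray("top",q,136); print(p,p.mean(0)); e=np.roll(p,-1,0)-p; print(np.hypot(*e.T),np.degrees(np.arctan2(e[:,1],e[:,0]))%90)
# cap: dark px inside the rim quad, shrunk
m=np.zeros(im.shape[:2],np.uint8); c=q.mean(0); cv2.fillPoly(m,[np.int32(c+(q-c)*.97)],1)
m&=(im.max(2)<110).astype(np.uint8); cs,_=cv2.findContours(m,0,cv2.CHAIN_APPROX_NONE); k=max(cs,key=cv2.contourArea)[:,0]
print("cap",*rect(ray("top",k,136)),rect(k)[0])
# centre of base from rect at z=26
a=np.radians(12.48);o=np.array([561.7,14.37]);print("sockets",[o+s*np.array([-np.sin(a),np.cos(a)]) for s in(-140,0,140)])
s=arm.get_state();print(s["eef_pos"],np.degrees(np.arctan2(*s["eef_rot"][1::-1,0])))
E
```

```text
[[ 620.83 -120.99]
 [ 592.65 -152.68]
 [ 562.7  -124.53]
 [ 590.21  -93.17]] [ 591.6  -122.84]
[42.41 41.1  41.71 41.37] [48.36 46.78 48.74 47.75]
cap [ 592.06 -122.59] [37.14 37.09] 47.37440490722656 [436.06 200.55]
sockets [array([ 591.95, -122.32]), array([561.7 ,  14.37]), array([531.45, 151.06])]
[ 253.16 -543.59  183.44] -65.02923310009035
```

The post's axis is at (592,-122.5) by both the cap and the base geometry. Its sides are at 47.6° and the base's at 12.5°, so the twist is about 35°. I'll go above it with the jaw axis at -42.4°.

Call:
apply_moves(
  deltas=[
    [-2.4,-4.9,0,-3,0],
    [-5,-10,0,-6,0],
    [-7.5,-15.2,0,-9,0],
    [-10,-20.4,0,-12,0],
    [-12.5,-25.5,0,-15,0],
    [-15,-30.6,0,-18,0],
    [-17.5,-35.5,0,-20,0],
    [-20,-40.5,0,-22.7,0],
  ],
)

```text
time: 1.1
eef_pos: [536.7, -190.0, 184.0]
eef_rot: [[0.74, -0.672, -0.001], [-0.672, -0.74, 0.0], [-0.001, 0.0, -1.0]]
contact_force: [0.6, -0.7, 0.4]
grip_width: 0.997
```

```bash
cat > to.py <<'E'
from h import *
import sys
s=arm.get_state();R=s["eef_rot"];x,y,z=map(float,sys.argv[1:4]);ang=float(sys.argv[4])
a=np.degrees(np.arctan2(R[1,0],R[0,0]));print(s["time"],s["eef_pos"],"ang",a,"q",s["q"],"F",s["contact_force"],s["ft_torque"],s["grip_width"])
print("shift cm",R.T@(np.array([x,y,z])-s["eef_pos"])/10,"yaw",-(ang-a))
E
python3 to.py 592 -122.5 183 -42.4
```

```text
1.1 [ 536.73 -190.02  183.98] ang -42.25191977925648 q [-0.4   0.01  1.32 -0.    1.82  0.34] F [ 0.55 -0.65  0.42] [-0.   -0.03 -0.02] 0.9969034678606211
shift cm [-0.45 -8.71  0.1 ] yaw 0.14808022074351612
```

Call:
apply_moves(
  deltas=[
    [-0.3,-4.5,0,0,0],
    [-0.5,-8.0,0,0,0],
    [-0.5,-8.8,1.0,0,0],
    [-0.5,-8.8,2.0,0,0],
  ],
)

```text
time: 1.6
eef_pos: [591.2, -123.4, 163.0]
eef_rot: [[0.74, -0.673, -0.002], [-0.673, -0.74, -0.0], [-0.001, 0.001, -1.0]]
contact_force: [0.3, -0.4, 0.0]
grip_width: 1.003
```

```bash
python3 - <<'E'
from h import *
a=cams.grab_frame("top");b=cams.grab_frame("scene")
cv2.imwrite("pics/a2.png",np.hstack([cv2.resize(a[110:310,310:510],(400,400)),cv2.resize(b[130:330,110:310],(400,400))]))
E
python3 to.py 592 -122.5 102 -42.4
```

```text
1.7 [ 590.13 -124.12  162.02] ang -42.401744080675314 q [-0.26  0.1   1.26 -0.    1.78  0.48] F [-0.33 -0.05 -0.1 ] [ 0.02 -0.01  0.01] 0.99749995140998
shift cm [ 0.05 -0.26  6.  ] yaw -0.001744080675315729
```

View pics/a2.png

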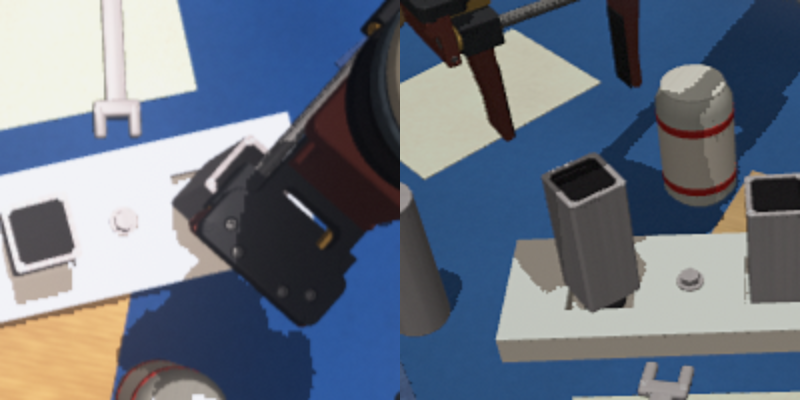

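```bash
python3 - <<'E'
from h import *
p=cams.camera_params("scene");V=p["view"];f=240/np.tan(np.radians(p["fov_y"]/2))
def pr(P):
    c=V[:3,:3]@P+V[:3,3];return np.array([p["cx"],p["cy"]])+f*c[:2]/c[2]
d=np.array([.74,-.673,0])
for n,P in dict(tcp=[590.1,-124.1,162],t1=np.array([590.1,-124.1,162])+44*d,t2=np.array([590.1,-124.1,162])-44*d,top=[592,-122.5,136],bot=[592,-122.5,26],top_b=[561.7,14.4,116]).items():
    u=pr(np.array(P));print(n,u,"crop",(u-[110,130])*2)
# post-high top corners picked in scene crop -> world at z=136
q=np.array([(543,178),(595,152),(627,180),(577,205)])/2+[110,130]
w=ray("scene",q,136);print(w,w.mean(0))
E
```

```text
tcp [197.2  203.05] crop [174.41 146.1 ]
t1 [169.01 215.26] crop [118.02 170.51]
t2 [223.89 191.5 ] crop [227.78 122.99]
top [200.42 218.02] crop [180.84 176.05]
bot [210.04 270.67] crop [200.08 281.35]
top_b [297.09 225.5 ] crop [374.18 191.  ]
[[549.09 137.3 ]
 [512.17 173.85]
 [540.87 197.78]
 [574.59 162.97]] [544.18 167.97]
```

```bash
cat >> h.py <<'E'
def pr(n,P):
    p=cams.camera_params(n);V=p["view"];f=240/np.tan(np.radians(p["fov_y"]/2))
    c=V[:3,:3]@np.array(P,float)+V[:3,3];return np.array([p["cx"],p["cy"]])+f*c[:2]/c[2]
E
python3 - <<'E'
from h import *
s=arm.get_state();o=s["eef_pos"];R=s["eef_rot"];out=[]
for n,x,y in(("top",390,100),("scene",90,50)):
    im=cams.grab_frame(n)
    for k in(0,-50,-80,-150):cv2.circle(im,tuple(np.int32(pr(n,o+R[:,2]*k))),2,(0,255,0),-1)
    for t in(-44,44):
        cv2.circle(im,tuple(np.int32(pr(n,o+R[:,0]*t))),2,(0,0,255),-1)
        cv2.circle(im,tuple(np.int32(pr(n,o+R[:,0]*t*2-R[:,2]*80))),2,(255,0,255),-1)
    out.append(cv2.resize(im[y:y+200,x:x+200] if n=="top" else im[y:y+200,x:x+200],(400,400)))
cv2.imwrite("pics/a3.png",np.hstack(out))
E
```

```text
(no output)
```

View pics/a3.png

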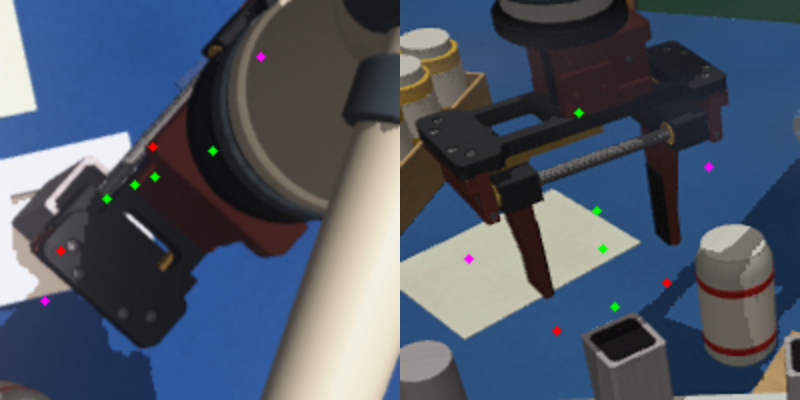

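```bash
python3 - <<'E'
from h import *
s=arm.get_state();o=s["eef_pos"];R=s["eef_rot"]
def P(n):
    p=cams.camera_params(n);f=240/np.tan(np.radians(p["fov_y"]/2));return np.array([[f,0,p["cx"]],[0,f,p["cy"]],[0,0,1]])@p["view"][:3]
for a,b in [((35,243),(727,95)),((150,345),(672,42)),((185,335),(645,45)),((72,245),(712,78))]:
    a=np.array(a)/2+[390,100];b=(np.array(b)-[400,0])/2+[90,50]
    X=cv2.triangulatePoints(P("top"),P("scene"),a.reshape(2,1).astype(float),b.reshape(2,1).astype(float))[:,0];X=X[:3]/X[3]
    print(X,"tool frame",R.T@(X-o),"reproj",pr("top",X)-a,pr("scene",X)-b)
print(o,arm.get_state()["time"])
E
```

```text
[549.47 -42.45 311.27] tool frame [ -85.8   -32.54 -147.24] reproj [-1.48  0.25] [-0.74 -0.14]
[504.27 -89.8  321.83] tool frame [ -87.24   32.91 -157.75] reproj [-0.77  0.15] [-0.36 -0.09]
[ 508.58 -106.59  320.17] tool frame [ -72.72   42.38 -156.1 ] reproj [ 0.11 -0.02] [0.05 0.01]
[547.3  -53.77 321.14] tool frame [ -79.78  -22.72 -157.11] reproj [-4.38  0.7 ] [-2.16 -0.49]
[ 590.69 -124.37  163.99] 1.8
```

```bash
python3 - <<'E'
from h import *
s=arm.get_state();o=s["eef_pos"];R=s["eef_rot"]
p=cams.camera_params("scene");V=p["view"];c=-V[:3,:3].T@V[:3,3]
for b in [(548,297),(537,288),(673,243),(662,238),(680,240)]:
    b=(np.array(b)-[400,0])/2+[90,50]
    X=np.append(ray("scene",b,100)[0],100);d=X-c;n=R[:,1]
    for yy in(-10,0,10):
        Y=c+d*((o+n*yy-c)@n/(d@n)); print(b,yy,R.T@(Y-o))
E
```

```text
[164.  198.5] -10 [ 48.21 -10.   -35.92]
[164.  198.5] 0 [ 44.82  -0.   -28.09]
[164.  198.5] 10 [ 41.44  10.   -20.27]
[158.5 194. ] -10 [ 53.92 -10.   -46.04]
[158.5 194. ] 0 [ 50.64  -0.   -38.41]
[158.5 194. ] 10 [ 47.37  10.   -30.77]
[226.5 171.5] -10 [-47.64 -10.   -37.78]
[226.5 171.5] 0 [-52.79  -0.   -29.99]
[226.5 171.5] 10 [-57.95  10.   -22.2 ]
[221. 169.] -10 [-39.74 -10.   -45.35]
[221. 169.] 0 [-44.74  -0.   -37.7 ]
[221. 169.] 10 [-49.75  10.   -30.05]
[230. 170.] -10 [-53.36 -10.   -37.87]
[230. 170.] 0 [-58.62  -0.   -30.08]
[230. 170.] 10 [-63.88  10.   -22.29]
```

The gripper's sideways position agrees with the projection to within 2 mm, but the open fingertips appear about 30 mm above the stated TCP. I'll descend partway and check the height before closing.

Call:
apply_moves(
  deltas=[
    [0,-0.2,1.5,0,0],
    [0,-0.2,3.5,0,0],
    [0,-0.2,5.5,0,0],
    [0,-0.2,6.0,0,0],
    [0,-0.2,6.0,0,0],
  ],
)

```text
time: 2.42
eef_pos: [592.6, -121.6, 103.7]
eef_rot: [[0.739, -0.673, -0.001], [-0.673, -0.739, 0.0], [-0.001, 0.001, -1.0]]
contact_force: [0.8, 0.2, 0.5]
grip_width: 0.996
```

```bash
python3 - <<'E'
from h import *
b=cams.grab_frame("scene")
cv2.imwrite("pics/a4.png",cv2.resize(b[90:310,110:330],(600,600),interpolation=cv2.INTER_CUBIC))
E
python3 to.py 592 -122.5 100 -42.4
```

```text
2.475 [ 593.04 -121.74  104.66] ang -42.323712989765866 q [-0.26  0.1   1.36 -0.    1.68  0.48] F [-0.24  0.02 -0.13] [ 0.01  0.02 -0.04] 0.9982404246630672
shift cm [-0.03  0.13  0.47] yaw 0.07628701023413242
```

View pics/a4.png

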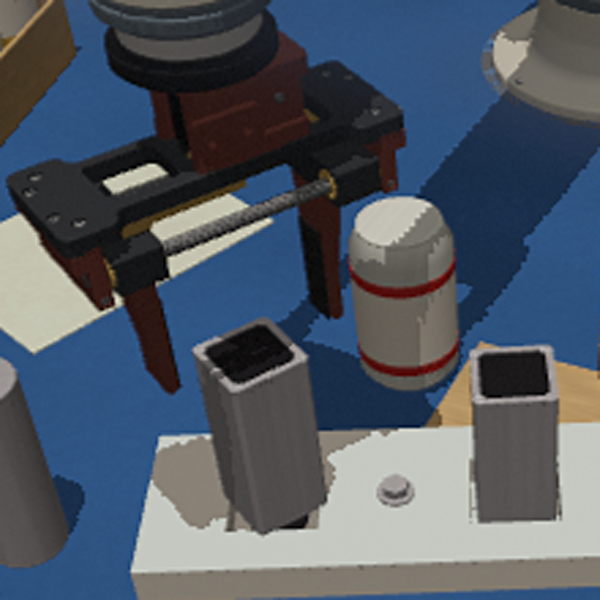

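The fingertip midpoint is at about (252,352), level with the top of the post at (250,345), so the visible tips are about 27 mm above the reported TCP. I'll go down to TCP z of about 76. That clears everything whether the tips sit where they appear or where the state says.

Call:
apply_moves(
  deltas=[
    [0,0.1,1.0,0,0],
    [0,0.1,2.0,0,0],
    [0,0.1,2.9,0,0],
    [0,0.1,2.9,0,0],
    [0,0.1,2.9,0,0.25],
    [0,0.1,2.9,0,0.35],
  ],
  newtons=15,
)

```text
time: 3.22
eef_pos: [592.5, -122.6, 76.0]
eef_rot: [[0.739, -0.673, 0.001], [-0.673, -0.739, -0.0], [0.001, -0.0, -1.0]]
contact_force: [0.5, 0.1, 0.3]
grip_width: 0.809
```

Call:
apply_moves(
  deltas=[
    [0,0,0,0,0.45],
    [0,0,0,0,0.55],
    [0,0,0,0,0.65],
    [0,0,0,0,0.65],
  ],
  newtons=15,
)

```text
time: 3.72
eef_pos: [592.3, -122.5, 75.6]
eef_rot: [[0.739, -0.673, 0.0], [-0.673, -0.739, -0.0], [0.0, -0.0, -1.0]]
contact_force: [-1.1, 0.5, 1.2]
grip_width: 0.524
```

```bash
python3 - <<'E'
from h import *
b=cams.grab_frame("scene")
cv2.imwrite("pics/a5.png",cv2.resize(b[90:310,110:330],(600,600),interpolation=cv2.INTER_CUBIC))
E
python3 to.py 592 -122.5 76 -42.4
```

```text
3.775 [ 592.29 -122.5    75.56] ang -42.3280685404735 q [-0.26  0.11  1.4   0.    1.63  0.48] F [ 1.06 -0.28  0.82] [-0.02 -0.01 -0.02] 0.5237654142812431
shift cm [-0.02  0.02 -0.04] yaw 0.07193145952649616
```

View pics/a5.png

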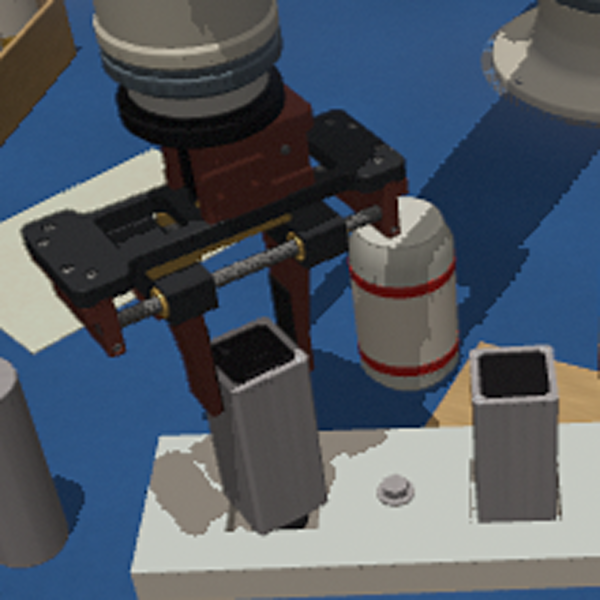

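The opening reads 46.1 mm, so the post is gripped on its flats, with the tip at (215,412) overlapping its side. Now I turn it in small steps while pressing lightly.

Call:
apply_moves(
  deltas=[
    [0,0,0.1,2,0.65],
    [0,0,0.15,5,0.65],
    [0,0,0.2,8,0.65],
    [0,0,0.2,11,0.65],
    [0,0,0.2,14,0.65],
    [0,0,0.2,16,0.65],
  ],
  newtons=25,
)

```text
time: 4.53
eef_pos: [593.2, -122.4, 75.3]
eef_rot: [[0.523, -0.852, 0.003], [-0.852, -0.523, -0.0], [0.002, -0.003, -1.0]]
contact_force: [-0.5, 1.5, 6.4]
grip_width: 0.525
```

```bash
python3 to.py 592 -122.5 55 -77.5
```

```text
4.525 [ 593.25 -122.44   75.33] ang -58.452198382419546 q [-0.26  0.11  1.4   0.    1.62  0.76] F [-0.49  1.48  6.42] [ 0.09 -0.07  0.14] 0.5250013921506634
shift cm [-0.06  0.11  2.03] yaw 19.047801617580454
```

Call:
apply_moves(
  deltas=[
    [0,0,0.05,3,0.65],
    [0,0,0.1,6,0.65],
    [0,0,0.1,9,0.65],
    [0,0,0.1,12,0.65],
    [0,0,0.1,15,0.65],
    [0,0,0.1,17,0.65],
    [0,0,0.1,19,0.65],
  ],
)

```text
time: 5.4
eef_pos: [591.9, -122.4, 71.7]
eef_rot: [[0.217, -0.976, -0.001], [-0.976, -0.217, 0.0], [-0.001, 0.001, -1.0]]
contact_force: [-0.6, -0.6, -3.0]
grip_width: 0.521
```

```bash
python3 to.py 592 -122.5 55 -77.5
```

```text
5.4 [ 591.9  -122.41   71.7 ] ang -77.44860290839723 q [-0.26  0.11  1.41 -0.    1.62  1.09] F [-0.57 -0.56 -3.02] [-0.    0.05 -0.03] 0.5208919462525499
shift cm [ 0.01 -0.01  1.67] yaw 0.051397091602765954
```

Force has gone to the post's weight and z dropped 3.6 mm, so it is entering the socket. I'll lower it gently the remaining 16 mm or so.

Call:
apply_moves(
  deltas=[
    [0,0,0.3,0,0.65],
    [0,0,0.6,0,0.65],
    [0,0,0.9,0,0.65],
    [0,0,1.2,0,0.65],
    [0,0,1.4,0,0.65],
    [0,0,1.6,0,0.65],
    [0,0,1.7,0,0.65],
    [0,0,1.8,0,0.65],
  ],
)

```text
time: 6.4
eef_pos: [592.4, -122.5, 55.6]
eef_rot: [[0.219, -0.976, 0.001], [-0.976, -0.219, -0.0], [0.0, -0.001, -1.0]]
contact_force: [-3.3, 0.7, 5.8]
grip_width: 0.522
```

```bash
python3 to.py 592 -122.5 55 -77.5
```

```text
6.4 [ 592.37 -122.48   55.57] ang -77.32820923324589 q [-0.26  0.12  1.43  0.    1.59  1.09] F [-3.32  0.71  5.82] [0.34 0.72 0.01] 0.5224904652761347
shift cm [-0.01  0.04  0.06] yaw 0.1717907667541141
```

It is at z 55.6, a 20 mm drop, with about 6 N of floor contact. I'll relax the press, open, and withdraw straight up.

Call:
apply_moves(
  deltas=[
    [0,0,-0.1,0,0.6],
    [0,0,-0.1,0,0.4],
    [0,0,-0.1,0,0.2],
    [0,0,-0.1,0,0],
    [0,0,-0.1,0,0],
    [0,0,-0.1,0,0],
    [0,0,-0.1,0,0],
    [0,0,-0.1,0,0],
  ],
)

```text
time: 7.4
eef_pos: [592.2, -122.5, 55.4]
eef_rot: [[0.219, -0.976, -0.0], [-0.976, -0.219, 0.0], [-0.0, 0.0, -1.0]]
contact_force: [-0.3, 0.1, -0.7]
grip_width: 0.999
```

Call:
apply_moves(
  deltas=[
    [0,0,-1,0,0],
    [0,0,-3,0,0],
    [0,0,-6,0,0],
    [0,0,-10,0,0],
    [0,0,-14,0,0],
    [0,0,-14,0,0],
  ],
)

```text
time: 8.15
eef_pos: [594.1, -123.0, 202.1]
eef_rot: [[0.219, -0.976, 0.01], [-0.976, -0.219, -0.003], [0.005, -0.009, -1.0]]
contact_force: [0.4, -0.5, 0.3]
grip_width: 1.002
```

Call:
apply_moves(
  deltas=[
    [4,0,0,0,0],
    [9,0,0,0,0],
    [14,0,0,0,0],
    [19,0,0,0,0],
    [24,0,0,0,0],
    [24,0,0,0,0],
  ],
)

```text
time: 8.9
eef_pos: [643.9, -360.1, 191.1]
eef_rot: [[0.215, -0.977, -0.005], [-0.977, -0.215, 0.002], [-0.003, 0.004, -1.0]]
contact_force: [0.0, -0.3, -0.4]
grip_width: 1.002
```

```bash
python3 - <<'E'
from h import *
a=cams.grab_frame("top");b=cams.grab_frame("scene")
cv2.imwrite("pics/a6.png",np.vstack([cv2.resize(a[150:310,170:490],(600,300)),cv2.resize(b[170:330,130:450],(600,300))]))
E
python3 to.py 592 -122.5 55 -77.5
```

```text
9.0 [ 644.63 -356.57  194.18] ang -77.36646015513341 q [-0.55  0.5   0.73  0.    1.92  0.8 ] F [-0.13  0.35 -0.44] [ 0.03 -0.01 -0.04] 1.0024883553336141
shift cm [-23.97   0.    13.96] yaw 0.13353984486658987
```

View pics/a6.png

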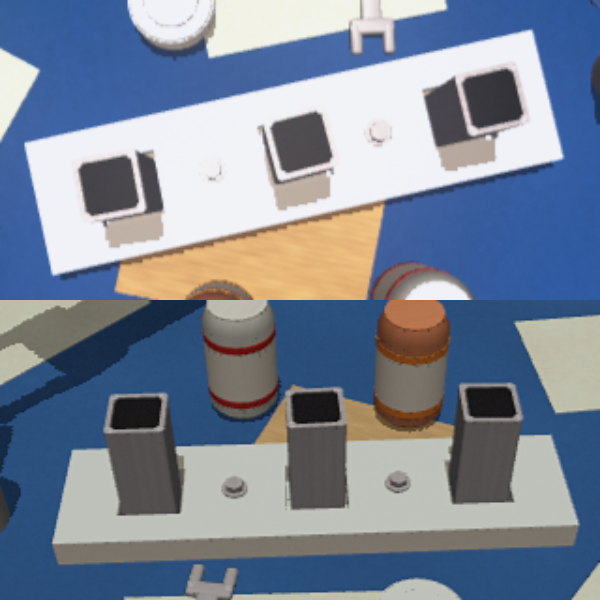

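In both views the three posts now sit square and level: top caps at (492,99), (302,142) and (109,186). I'll run one numeric check, then hand in.

```bash
python3 - <<'E'
from h import *
for n,u in(("top",(432.4,202.8)),("scene",(204,229.5))): print(n,ray(n,u,116),"pred px z116",pr(n,[592,-122.5,116]),"z136",pr(n,[592,-122.5,136]),"seen",u)
a=cv2.imread("pics/top0.png");b=cams.grab_frame("top")
for s in(np.s_[205:275,205:262],np.s_[203:260,308:356]): print("other-post diff",cv2.absdiff(a[s],b[s]).mean())
job.sign_off()
E
```

```text
top [[ 591.68 -123.59]] pred px z116 [431.59 202.57] z136 [436.   200.57] seen (432.4, 202.8)
scene [[ 594.   -119.26]] pred px z116 [202.31 228.37] z136 [200.42 218.02] seen (204, 229.5)
other-post diff 0.4880534670008354
other-post diff 0.5648148148148148
the job is handed in; nothing more can be done
```

The proud post is fully home in its socket and the job is handed in, at about 9 s of the 32 s allowed. I gripped it on its flats and turned it about 35° in small steps, pressing with about 6 N. It dropped into the socket, so I lowered it the rest of the way, opened the gripper and moved the arm clear.

**Last checks**
- **Drop:** the tool came down 20 mm, from 75.6 to 55.6 mm, and then met the socket floor at about 6 N.
- **Height:** in both camera views the post's top sits where a 116 mm top should, to about 1–2 px.
- **Position:** its axis is within about 1 mm (top view) to 4 mm (scene view) of the socket centre.
- **Other posts:** their image patches match the first picture (mean difference about 0.5 grey levels), so they show no movement.
- **Gripper:** fully open and clear, with contact force about 0.

**One disagreement:** in the pictures the fingertips appeared 25–30 mm above the reported tool point. I chose a grasp height that was safe either way, and the 46 mm opening and the picture confirmed the grip.

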